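# Refit the battery cover of the wax scale

### The job

Refit the grey battery cover on the white bench scale that lies face down on the table: with the tail held raised, hook the cover's front lip into the slot at the end of the battery bay opposite the orange latch, feeling lightly for the slot's end (the thin lip snaps off at about 8 N), then pivot the tail down and press it until it snaps flat under the latch, which takes about 10 N and must stay under 30 N. Let go of it, and leave the beaker, the spool and the candle beside the work where they stand.

Things in the scene. Friction and masses are not known exactly. Their poses are not given: they have to be found in the camera images.
- scale: white bench scale lying face down, fixed to the table, 170 (x) x 108 (y) x 38 mm high, four black rubber feet 16 mm across, 16 mm tall at x = +-74, y = +-44.5 mm. Origin: centre of the face on the table; z up; x runs from the slot end (-x) of the black battery bay to the orange latch (+x). The bay frame sits 0 to 7 mm off its nominal place along x, either way: not measured, firmly held.
- bay_mid (a point): nominal middle of the battery bay, on the scale's case, at the level of the top (z = 38 mm); axes as the scale. The true frame is shifted along x by up to 7 mm either way. From the frame's middle: opening x -45 to 46.5 mm, y +-30 mm; ledges 8 mm below the top carry the seated cover, whose top is then flush and whose tail edge is at x = 44.5; bay floor 24 mm below the top.
- slot (a point): nominal end of the slot, on the scale's case; 63 mm in -x of bay_mid and 8 mm below the top; axes as the scale. The true end wall is up to 7 mm off in x either way: feel for it. The slot is 44 mm wide, 18 mm deep, under an edge 3.5 mm thick (underside 4.5 mm above this point); below it is open for 16 mm, also 33 mm out from the end wall, so the lip can enter pointing down at 0.3 to 0.4 rad.
- latch (a joint): orange sprung latch, 16 mm wide, slides to +x: 0 = at rest, max 0.007 m. From the true bay middle: nose at x = 42 mm, 0.8 mm above the seated cover; ramp from x 42, 2 mm above the top, up to a ridge at x 45, 10 mm above; flat behind, 7 mm above. About 10 N down on the tail pushes it back, then it springs over the tail. With the lip over 2 mm short of the slot's end the tail jams behind the ridge.
- grip (a point): grey cover, loose, about 70 g, first flat on the table, lip roughly towards the robot. Middle of its grip rib (36 mm along x, 12 mm wide, 14 mm tall), 15 mm above the cover's underside. x from lip to tail, z out of the top. Plate 85 x 56 x 8 mm: x = -30 to 55 mm of this point, y +-28, its top 7 mm below this point; rib x = -18 to 18, its top 7 mm above.
- lip (a point): middle of the tip of the cover's lip, a tongue 40 mm wide and 3 mm thick, flush with the cover's underside, standing 22.5 mm out of the plate's front edge. 52.5 mm in -x of the grip point, 13.5 mm below it, 1.5 mm above the cover's underside. Same axes.
- tail (a point): middle of the cover's upper tail edge, the end opposite the lip: 55 mm in +x of the grip point and 7 mm below it, 8 mm above the cover's underside. Same axes. Under it runs a bead 3 mm wide, ahead of it a groove 8 mm wide, 2 mm deep. Four thin black grooves across the plate, 10 to 27 mm in front of this edge, show where to press.
- beaker_mid (a point): glass beaker with a tan filling, 56 mm across, 74 mm tall, standing; point at half height. Leave alone.
- spool_mid (a point): wooden spool of white wick, 60 mm across, 50 mm tall, standing; point at half height. Leave alone.
- candle_mid (a point): candle in a glass tumbler, 58 mm across, 50 mm tall, standing; point at half height. Leave alone.

How it is judged:
By the outcome, as a careful person would: the job done as asked, in the order asked, and still so for the second after the job is handed in, with the robot touching nothing.
It also fails if it takes over 59 s, if anything falls off the work surface, if the arm or the gripper's body presses on something with over 40 N, if the wrist force passes 120 N, or if a joint passes its speed limit or range.

### The arm

A 6-joint arm with a two-finger parallel gripper is mounted at the origin on a cart in front of the work surface, level with it; the furniture and walls round the work are solid. World frame = base frame: x ahead of the robot, y to its left, z up, the work surface at z = 0. Lengths are in m, angles in degrees, forces in N, time in s.
With the tool pointing down it reaches from about 0.35 to 0.875 m from the base axis. Payload 4.2 kg.
Tool frame: the origin (TCP) lies on the centre line of the jaws, within the pads' length; the fingertips stand 25 mm ahead of it and the grasp point (between the pads) lies 6 mm ahead of it; z points along the fingers, y is the line along which they close (so a half turn about z gives the same grasp; the last joint's range is limited). The gripper opens to 87 mm and grips with 3 to 60 N. Pads are 19 mm wide; open, the fingers measure 117 mm over their backs; the gripper's body (75 mm by 190 mm) begins 51 mm behind the grasp point.
Start: joints at [-51.245, 22.042, 0.453, 0, -68.411, -14.817], TCP at [0.254, -0.571, 0.248] pointing down, gripper open.
Joint ranges: [-179.83, 179.83], [-69.29, 118.12], [-61.27, 80.66], [-181.25, 117.63], [-171.15, -9.14], [-177.46, 177.46]. Speed limits (degrees/s): [159.86, 159.86, 180, 180, 180, 180].

### API

Orientations are given as a 3x3 rotation matrix whose columns are the frame's x, y, z axes.
In Python, from station import r gives the robot as it stands.
- The arm moves only by the tool move_arm, never from a script. Its argument "series" is a list of rows, each an object with "grip": the opening, from 0 (shut) to 1 (fully open); "xyz": the shift along the tool's x, y, z in mm, a list of three; "angular": the turn, a rotation vector about the tool's x, y, z in rad, a list of three. A call has 1 to 10 rows; each row is the pose to reach, as a shift and turn from the pose commanded when the call began, along the tool's axes at that moment; what a row does not reach only later rows make up. A row lasts 1/10 s, in which the tool goes at most 50 mm and 8.59 degrees, less where a joint would pass 70% of its speed; a pose out of reach is approached as far as the arm can. A call with a gripper value outside its range is refused whole. The fingers move at their own pace and stop on an object; the grip force is fixed at half the most. Time passes only in rows, so rows that repeat a pose let the fingers close. It gives the time, the measured TCP pose, the force, the opening and the grip force at its end, in the units of the state.
- r.sense(): the state, without advancing time (a new reading comes with each control period).
- r.capture(name): name is "scene" or "top" or "wrist"; returns a dict with "img" (480x640x3 uint8, red, green, blue), "camera_matrix" (3x3 intrinsics, pixels), "rvec" (rotation vector, rad) and "tvec" (3), from world to camera coordinates, as OpenCV has them; the wrist camera has in their place "hand_eye" (4x4, takes a point from camera to tool coordinates, whose origin is the TCP and whose axes are the flange's). Camera axes: x right, y down, z forward; pixel columns grow to the right and rows downward; lengths in m; the calibration is good to about 2 mm. A picture is of the moment at which its call begins: read the wrist's pose just before it. There is no depth.
- r.finish_job(): hands the job in; it is judged then, once.
The state is a dict: "time_s": time; "joints": joint angles; "joint_velocities": joint speeds; "effort": joint torques, N m; "tcp_pos": TCP position; "ee_rot": TCP orientation; "wrist_force": force on the tool from outside, world axes, zero at the start; "moment": the same for the moment, N m; "gripper_width": opening from 0.0 (shut) to 1.0 (fully open); "gripper_force": force on a finger pad.
Only numpy, scipy, OpenCV 4.12 (cv2) and the standard library are available. Lean on these libraries where they do the work, as an engineer would, in place of code of your own. Each camera call takes 0.05 s, during which the arm holds its last target. There are 200 camera calls.

## Working session

There is one attempt and no reset: what is moved stays moved. The work goes in short steps, Python scripts to look and compute and a tool call to move; the robot and the scene stay as the last step left them, time stands still between calls to the robot, and variables do not carry over. Pictures are saved under pics/ and viewed, at most 10 in all, crops included, and the job is handed in when it is done.

Besides the shell and the picture viewer there is one more tool, called after "Call:" as name(argument=value, ...), one argument or row to a line, values as JSON. move_arm: Moves the arm, as the interface text tells. Its arguments: {"type":"object","properties":{"series":{"type":"array"}},"required":["series"]}

```bash
mkdir -p pics; ls; cat > h.py <<'E'
from station import r
import numpy as np, cv2
def save(name,f):
    d=r.capture(name); cv2.imwrite('pics/'+f,cv2.cvtColor(d['img'],cv2.COLOR_RGB2BGR)); return d
def ray(d,uv,z):
    K=np.array(d['camera_matrix']);R=cv2.Rodrigues(np.array(d['rvec'],float))[0];t=np.array(d['tvec'],float).ravel()
    c=-R.T@t; v=R.T@np.linalg.inv(K)@np.array([uv[0],uv[1],1.]); s=(z-c[2])/v[2]; return c+s*v
def proj(d,P):
    return cv2.projectPoints(np.array(P,float).reshape(-1,3),np.array(d['rvec'],float),np.array(d['tvec'],float),np.array(d['camera_matrix'],float),None)[0].reshape(-1,2)
E
python3 - <<'E'
from h import *
import pickle
for n in('top','scene'):
    d=save(n,n+'1.png'); pickle.dump(d,open(n+'.pkl','wb'))
    R=cv2.Rodrigues(np.array(d['rvec'],float))[0]; print(n,-R.T@np.array(d['tvec'],float).ravel())
print(r.sense())
E
```

```text
pics
top [0.47968592 0.11542877 1.36418958]
scene [-0.01129976  0.96814825  0.66520291]
{'time_s': 0.1, 'joints': array([-5.12435947e+01,  2.20843214e+01,  3.87141870e-01, -2.31102986e-02,
       -6.84112937e+01, -1.48160243e+01]), 'joint_velocities': array([ 0.06150161, -0.11483063,  0.31647403,  0.08643406, -0.00779896,
        0.01044016]), 'effort': array([-6.44797165e-04, -3.91688919e+01,  1.87934214e+01,  4.23179179e+00,
        1.34964523e-02, -6.77537309e-05]), 'tcp_pos': array([ 0.25341875, -0.57077949,  0.24659291]), 'ee_rot': array([[-9.14028494e-01, -4.05649005e-01, -8.92681651e-04],
       [-4.05649969e-01,  9.14026900e-01,  1.71112334e-03],
       [ 1.21819564e-04,  1.92613177e-03, -9.99998138e-01]]), 'wrist_force': array([-0.64121823,  0.29407205, -0.03275893]), 'moment': array([0.06848741, 0.03178986, 0.0004248 ]), 'gripper_force': 0.0, 'gripper_width': 0.999235399880264}
```

View pics/top1.png

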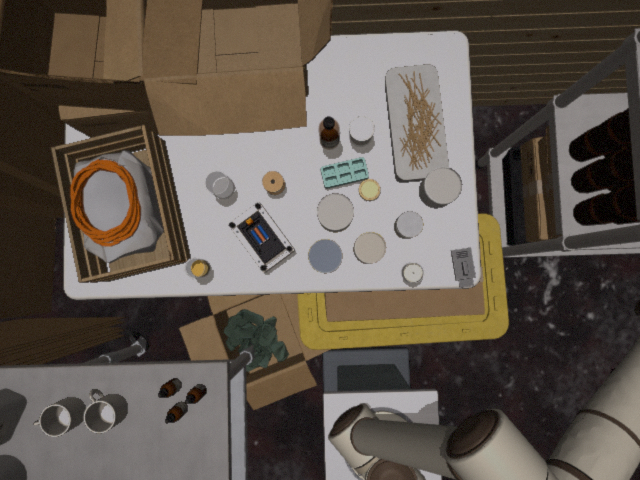

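View pics/scene1.png

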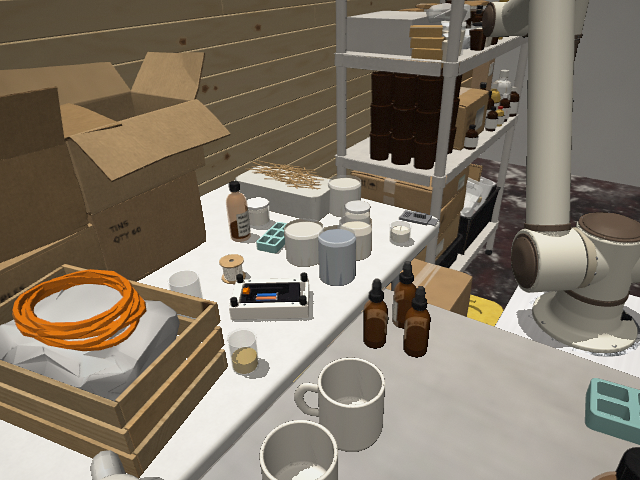

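The top view shows the scale at about (262,237), with the orange latch at its upper left near (250,221). The cover is at (462,263), the beaker at (199,268) and the spool at (273,182). I'll enlarge the scale and the cover.

```bash
python3 - <<'E'
from h import *
import pickle
d=pickle.load(open('top.pkl','rb')); im=cv2.cvtColor(d['img'],cv2.COLOR_RGB2BGR)
a=cv2.resize(im[200:274,225:299],(592,592),interpolation=cv2.INTER_CUBIC)
b=cv2.resize(im[243:291,449:475],(208,384),interpolation=cv2.INTER_CUBIC)
o=np.zeros((592,800,3),np.uint8);o[:,:592]=a;o[:384,592:]=b
cv2.imwrite('pics/crop1.png',o)
for p,z in [((262,237),.04),((462,263),.008),((199,268),.037),((273,182),.05),((413,272),.03),((221,186),.03)]: print(p,ray(d,p,z))
print(d['camera_matrix'])
E
```

```text
(262, 237) [0.59076542 0.31538012 0.04      ]
(462, 263) [ 0.50178239 -0.24293841  0.008     ]
(199, 268) [0.51016136 0.49331076 0.037     ]
(273, 182) [0.74254149 0.279975   0.05      ]
(413, 272) [ 0.48073847 -0.10069539  0.03      ]
(221, 186) [0.74015114 0.43018135 0.03      ]
[[478.531064     0.         326.41073486]
 [  0.         478.531064   239.40579777]
 [  0.           0.           1.        ]]
```

View pics/crop1.png

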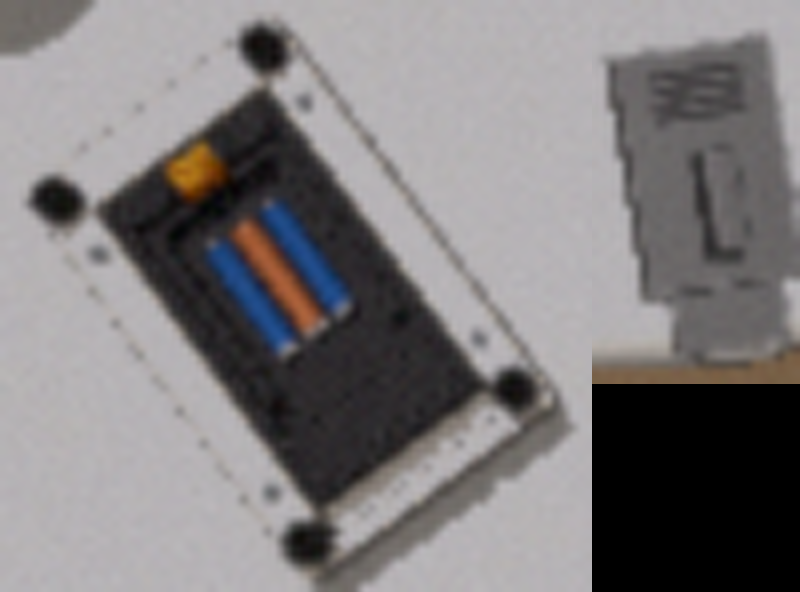

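The crop shows the four feet, the latch at crop (195,170), the slot end at the lower right and the cover with its rib at (720,205). Scale yaw is about 36° and cover yaw about 8°.

```bash
cat >> h.py <<'E'
from scipy.spatial.transform import Rotation as Ro
def frame(yaw,pitch=0):
    """tool pointing down, tool x = -object x, tool y = object y; pitch>0 raises the tail"""
    return Ro.from_euler('z',yaw,degrees=True).as_matrix()@Ro.from_rotvec([0,-pitch,0]).as_matrix()@np.diag([-1.,1,-1])
def go(p,R,s=None):
    s=s or r.sense(); E=np.array(s['ee_rot'])
    print('xyz',np.round(E.T@(np.array(p)-s['tcp_pos'])*1e3,1),'ang',np.round(Ro.from_matrix(E.T@R).as_rotvec(),4))
def wray(d,s,uv,z):
    H=np.array(d['hand_eye']);E=np.array(s['ee_rot']);c=E@H[:3,3]+s['tcp_pos']
    v=E@H[:3,:3]@np.linalg.inv(np.array(d['camera_matrix']))@np.array([uv[0],uv[1],1.]);return c+v*(z-c[2])/v[2]
def wproj(d,s,P):
    H=np.array(d['hand_eye']);E=np.array(s['ee_rot']);T=np.eye(4);T[:3,:3]=E;T[:3,3]=s['tcp_pos'];M=np.linalg.inv(T@H)
    return cv2.projectPoints(np.array(P,float).reshape(-1,3),cv2.Rodrigues(M[:3,:3])[0],M[:3,3],np.array(d['camera_matrix'],float),None)[0].reshape(-1,2)
E
python3 - <<'E'
from h import *
import pickle
d=pickle.load(open('top.pkl','rb'))
f=[ray(d,(225+u/8,200+v/8),.046) for u,v in[(265,47),(58,200),(515,387),(308,543)]]
print(np.mean(f,0),np.linalg.norm(f[0]-f[2]),np.linalg.norm(f[1]-f[0])); a=f[0]+f[1]-f[2]-f[3];print('yaw',np.degrees(np.arctan2(a[1],a[0])))
g=ray(d,(449+(720-592)/8,243+205/8),.02); L=ray(d,(449+(738-592)/8,243+355/8),.002);T=ray(d,(449+(690-592)/8,243+48/8),.008)
print('grip',g,'lip',L,'tail',T,np.linalg.norm(T-L)); a=T-L; print(np.degrees(np.arctan2(a[1],a[0])))
w=r.capture('wrist'); print(w['hand_eye'],w['camera_matrix'])
E
```

```text
[0.5912389  0.31788641 0.046     ] 0.14755845861470362 0.08925504262315838
yaw 34.7773713943513
grip [ 0.48566588 -0.24728329  0.02      ] lip [ 0.43284991 -0.25570355  0.002     ] tail [ 0.54129861 -0.24286837  0.008     ] 0.10937029897041835
6.749705767306475
[[ 6.46699423e-04 -9.64728597e-01 -2.63245732e-01  7.22108039e-02]
 [ 9.99999464e-01  4.10982930e-04  9.50488691e-04  6.30089248e-04]
 [-8.08774120e-04 -2.63246205e-01  9.64728346e-01 -1.38031756e-01]
 [ 0.00000000e+00  0.00000000e+00  0.00000000e+00  1.00000000e+00]] [[356.47931595   0.         319.91600563]
 [  0.         356.47931595 239.79415925]
 [  0.           0.           1.        ]]
```

```bash
python3 -c "
from h import *
go([.486,-.247,.15],frame(7))"
```

```text
xyz [-344.   201.5   97. ] ang [ 0.0017 -0.0004  0.2954]
```

Call:
move_arm(
  series=[
    {"grip": 1,"xyz": [-344,201.5,97],"angular": [0,0,0.295]},
    {"grip": 1,"xyz": [-344,201.5,97],"angular": [0,0,0.295]},
    {"grip": 1,"xyz": [-344,201.5,97],"angular": [0,0,0.295]},
    {"grip": 1,"xyz": [-344,201.5,97],"angular": [0,0,0.295]},
    {"grip": 1,"xyz": [-344,201.5,97],"angular": [0,0,0.295]},
    {"grip": 1,"xyz": [-344,201.5,97],"angular": [0,0,0.295]},
    {"grip": 1,"xyz": [-344,201.5,97],"angular": [0,0,0.295]},
    {"grip": 1,"xyz": [-344,201.5,97],"angular": [0,0,0.295]},
    {"grip": 1,"xyz": [-344,201.5,97],"angular": [0,0,0.295]},
    {"grip": 1,"xyz": [-344,201.5,97],"angular": [0,0,0.295]},
  ],
)

```text
time_s: 1.15
tcp_pos: [0.487, -0.2457, 0.1497]
ee_rot: [[-0.992, -0.126, -0.002], [-0.126, 0.992, 0.0], [0.002, 0.001, -1.0]]
wrist_force: [-0.3, -0.3, 0.3]
gripper_width: 0.999
gripper_force: 0.0
```

```bash
python3 - <<'E'
from h import *
import pickle
s=r.sense();d=save('wrist','w1.png');pickle.dump((s,d),open('w1.pkl','wb'))
print(s['time_s'],s['tcp_pos'],s['ee_rot'],s['joints'],s['joint_velocities'])
E
```

```text
1.15 [ 0.48700065 -0.24571082  0.14969048] [[-9.92020872e-01 -1.26062814e-01 -1.66006978e-03]
 [-1.26063639e-01  9.92022075e-01  4.01977248e-04]
 [ 1.59615149e-03  6.08044258e-04 -9.99998541e-01]] [-9.74131278e+00  1.97403220e+01 -1.85093788e+01 -8.40065920e-03
 -5.18479401e+01 -7.30113269e+01] [-3.0529713  -1.08760935  0.02278276  0.43409982 -0.7214704   1.07947078]
```

View pics/w1.png

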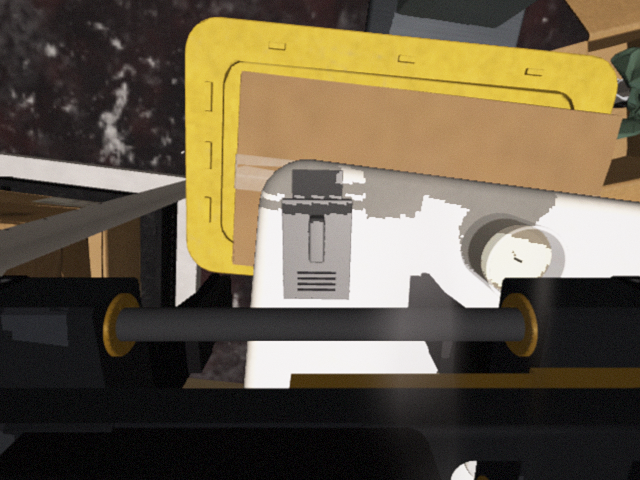

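The wrist view shows the tail edge at row 298 (columns 284–350), the rib at about (316,238) and the lip tip at (317,169). The candle is at (515,258).

```bash
python3 - <<'E'
from h import *
import pickle
s,d=pickle.load(open('w1.pkl','rb'))
T=wray(d,s,(317,298),.008);L=wray(d,s,(317.5,169.5),.003);a=T-L;n=np.linalg.norm(a[:2]);yaw=np.degrees(np.arctan2(a[1],a[0]))
tl,tr=wray(d,s,(284,298),.008),wray(d,s,(350.5,298.5),.008)
b=tr-tl;print(T,L,n,'yaw',yaw,'w',np.linalg.norm(b),'yaw2',np.degrees(np.arctan2(b[1],b[0]))-90)
Y=Ro.from_euler('z',yaw,degrees=True).as_matrix()
g=(T+L)/2+Y@[-1.25e-3,0,0];g[2]=.015;print('grip',g)
P=[[x,y,z] for x in(-.018,.018) for y in(-.006,.006) for z in (-.007,.007)]+[[-.03,-.028,-.007],[-.03,.028,-.007],[.055,-.028,-.007],[.055,.028,-.007]]
print(np.round(wproj(d,s,[g+Y@p for p in P])))
c=wray(d,s,(515,258),.05);print('candle',c)
go([g[0],g[1],.036],frame(yaw))
E
```

```text
[ 0.54172549 -0.24035601  0.008     ] [ 0.43532628 -0.2533504   0.003     ] 0.10718976592093103 yaw 6.962973817303539 w 0.056597344183116904 yaw2 6.766545572013797
grip [ 0.4872851  -0.24700474  0.015     ]
[[310. 214.]
 [309. 217.]
 [325. 214.]
 [325. 217.]
 [310. 257.]
 [309. 262.]
 [324. 257.]
 [325. 262.]
 [282. 199.]
 [353. 199.]
 [284. 298.]
 [350. 298.]]
candle [ 0.47508752 -0.10845229  0.05      ]
xyz [ -1.   -0.3 114.2] ang [ 0.0003 -0.0012  0.0031]
```

Call:
move_arm(
  series=[
    {"grip": 1,"xyz": [-1.3,0,40],"angular": [0,0,0]},
    {"grip": 0.5,"xyz": [-1.3,0,80],"angular": [0,0,0]},
    {"grip": 0.5,"xyz": [-1.3,0,105],"angular": [0,0,0]},
    {"grip": 0.5,"xyz": [-1.3,0,114],"angular": [0,0,0]},
    {"grip": 0.5,"xyz": [-1.3,0,114],"angular": [0,0,0]},
    {"grip": 0.5,"xyz": [-1.3,0,114],"angular": [0,0,0]},
  ],
)

```text
time_s: 1.8
tcp_pos: [0.4883, -0.2483, 0.0379]
ee_rot: [[-0.993, -0.122, 0.002], [-0.122, 0.993, -0.001], [-0.002, -0.001, -1.0]]
wrist_force: [-0.1, -0.4, -0.3]
gripper_width: 0.631
gripper_force: 0.0
```

```bash
python3 -c "
from h import *
go([.4873,-.247,.036],frame(6.9)); print(r.sense()['tcp_pos'])"
```

```text
xyz [0.8 1.4 1.9] ang [-0.0011  0.0023  0.0018]
[ 0.48830917 -0.24828353  0.03789315]
```

Call:
move_arm(
  series=[
    {"grip": 0.3,"xyz": [0.8,1.4,2],"angular": [0,0.002,0]},
    {"grip": 0.0,"xyz": [0.8,1.4,2],"angular": [0,0.002,0]},
    {"grip": 0,"xyz": [0.8,1.4,2],"angular": [0,0.002,0]},
    {"grip": 0,"xyz": [0.8,1.4,2],"angular": [0,0.002,0]},
    {"grip": 0,"xyz": [0.8,1.4,2],"angular": [0,0.002,0]},
    {"grip": 0,"xyz": [0.8,1.4,2],"angular": [0,0.002,0]},
    {"grip": 0,"xyz": [0.8,1.4,2],"angular": [0,0.002,0]},
    {"grip": 0,"xyz": [0.8,1.4,2],"angular": [0,0.002,0]},
  ],
)

```text
time_s: 2.6
tcp_pos: [0.4868, -0.2461, 0.0348]
ee_rot: [[-0.992, -0.123, -0.002], [-0.123, 0.992, -0.0], [0.002, -0.0, -1.0]]
wrist_force: [0.3, -0.1, 2.6]
gripper_width: 0.133
gripper_force: 30.0
```

```bash
python3 -c "
from h import *
s=r.sense(); print(s['tcp_pos'],s['ee_rot'],s['gripper_width'],s['gripper_force'],s['wrist_force'])
E=np.array(s['ee_rot']); np.save('gtool.npy',E.T@(np.array([.4873,-.247,.015])-s['tcp_pos'])); print(np.load('gtool.npy'))"
```

```text
[ 0.48683761 -0.24607532  0.03480961] [[-9.92443678e-01 -1.22691866e-01 -1.50060878e-03]
 [-1.22691317e-01  9.92444777e-01 -4.52449620e-04]
 [ 1.54478323e-03 -2.64919097e-04 -9.99998772e-01]] 0.1331156999669233 30.00008761882782 [ 0.27304454 -0.14263828  2.60334327]
[-0.00037604 -0.00096917  0.01980931]
```

```bash
python3 -c "
from h import *
go([.677,.378,.25],frame(35))"
```

```text
xyz [-265.   596.  -215.8] ang [ 1.000e-04 -1.600e-03 -4.879e-01]
```

Call:
move_arm(
  series=[
    {"grip": 0,"xyz": [0,0,-50],"angular": [0,0,0]},
    {"grip": 0,"xyz": [0,0,-100],"angular": [0,0,0]},
    {"grip": 0,"xyz": [0,0,-150],"angular": [0,0,0]},
    {"grip": 0,"xyz": [0,10,-200],"angular": [0,0,0]},
    {"grip": 0,"xyz": [-20,50,-216],"angular": [0,0,-0.05]},
    {"grip": 0,"xyz": [-40,95,-216],"angular": [0,0,-0.1]},
    {"grip": 0,"xyz": [-60,140,-216],"angular": [0,0,-0.15]},
    {"grip": 0,"xyz": [-80,185,-216],"angular": [0,0,-0.2]},
    {"grip": 0,"xyz": [-100,230,-216],"angular": [0,0,-0.25]},
    {"grip": 0,"xyz": [-120,275,-216],"angular": [0,0,-0.3]},
  ],
)

```text
time_s: 3.6
tcp_pos: [0.5721, 0.0437, 0.2498]
ee_rot: [[-0.911, -0.412, -0.003], [-0.412, 0.911, -0.0], [0.003, 0.001, -1.0]]
wrist_force: [1.5, -0.6, -0.8]
gripper_width: 0.135
gripper_force: 30.0
```

```bash
python3 -c "
from h import *
s=r.sense();print(s['tcp_pos'],s['gripper_width'],s['wrist_force'])
go([.677,.378,.25],frame(35))"
```

```text
[0.57211979 0.04370883 0.24978891] 0.1350478272760051 [ 1.51479516 -0.6210808  -0.7588654 ]
xyz [-233.4  261.3   -0.6] ang [ 0.0014 -0.0028 -0.1859]
```

Call:
move_arm(
  series=[
    {"grip": 0,"xyz": [-33,37,0],"angular": [0,0,-0.04]},
    {"grip": 0,"xyz": [-66,74,0],"angular": [0,0,-0.08]},
    {"grip": 0,"xyz": [-99,111,0],"angular": [0,0,-0.12]},
    {"grip": 0,"xyz": [-132,148,0],"angular": [0,0,-0.16]},
    {"grip": 0,"xyz": [-165,185,0],"angular": [0,0,-0.187]},
    {"grip": 0,"xyz": [-200,222,0],"angular": [0,0,-0.187]},
    {"grip": 0,"xyz": [-233,263,0],"angular": [0,0,-0.187]},
    {"grip": 0,"xyz": [-233,263,0],"angular": [0,0,-0.187]},
    {"grip": 0,"xyz": [-233,263,0],"angular": [0,0,-0.187]},
    {"grip": 0,"xyz": [-233,263,0],"angular": [0,0,-0.187]},
  ],
)

```text
time_s: 4.6
tcp_pos: [0.6767, 0.3762, 0.2494]
ee_rot: [[-0.82, -0.572, -0.003], [-0.572, 0.82, -0.001], [0.003, 0.001, -1.0]]
wrist_force: [0.7, 0.2, -0.4]
gripper_width: 0.131
gripper_force: 30.0
```

```bash
python3 - <<'E'
from h import *
import pickle
s=r.sense();d=save('wrist','w2.png');pickle.dump((s,d),open('w2.pkl','wb'))
print(s['time_s'],s['tcp_pos'],s['ee_rot'],s['wrist_force'],s['joint_velocities'])
E
```

```text
4.6 [0.67670311 0.3761618  0.2494348 ] [[-8.20027413e-01 -5.72314876e-01 -3.27468269e-03]
 [-5.72313770e-01  8.20033599e-01 -1.35803413e-03]
 [ 3.46257297e-03  7.60520784e-04 -9.99993716e-01]] [ 0.66615403  0.16191199 -0.38958095] [-0.85258361 -1.44095505 -0.1052983   0.20829554  0.10666375 -0.02719712]
```

View pics/w2.png

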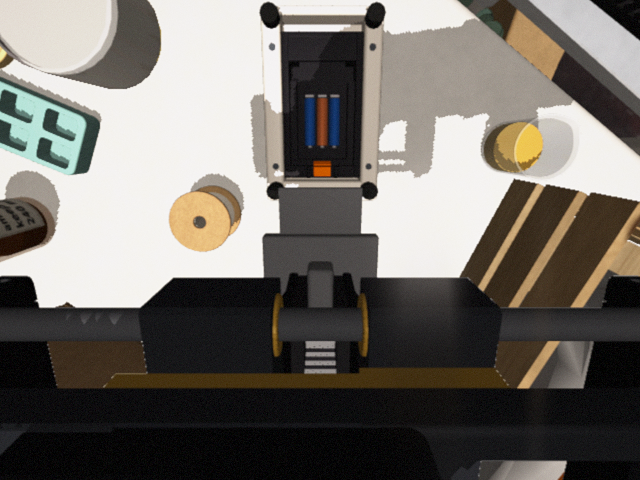

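The wrist view shows the scale upright at the top. Its feet are at about (270,14), (375,14), (275,190) and (369,190), and the latch is at (322,169). The cover's lip tip, held in the gripper, is at row 187. I'll zoom in.

```bash
python3 - <<'E'
import cv2
im=cv2.imread('pics/w2.png')
cv2.imwrite('pics/crop2.png',cv2.resize(im[0:200,240:400],(640,800),interpolation=cv2.INTER_CUBIC)[:, :])
a=cv2.resize(im[0:100,245:395],(600,400),interpolation=cv2.INTER_CUBIC)
b=cv2.resize(im[150:200,245:395],(600,200),interpolation=cv2.INTER_CUBIC)
import numpy as np
cv2.imwrite('pics/crop2.png',np.vstack([a,b]))
E
```

```text
(no output)
```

View pics/crop2.png

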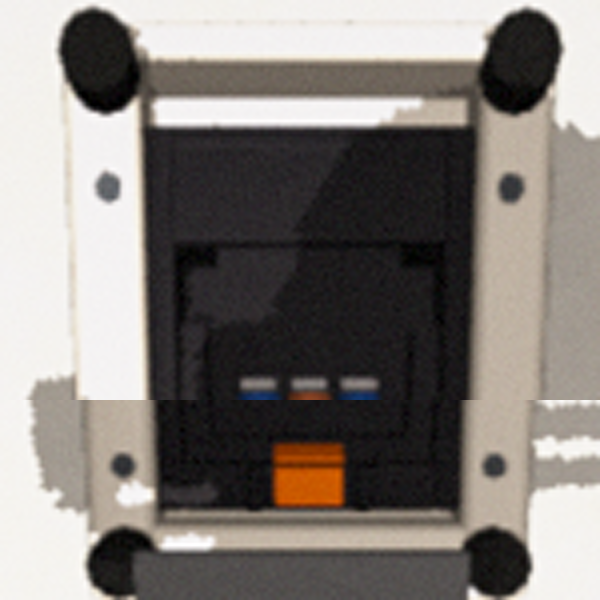

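```bash
cat > m.py <<'E'
from h import *
import pickle
s,d=pickle.load(open('w2.pkl','rb'))
def px(u,v): return (245+u/4, v/4 if v<400 else 150+(v-400)/4)
f=[wray(d,s,px(u,v),.054) for u,v in[(119,562),(497,562),(95,43),(528,43)]]
print('dx',np.linalg.norm(f[0]-f[2]),np.linalg.norm(f[1]-f[3]),'dy',np.linalg.norm(f[0]-f[1]),np.linalg.norm(f[2]-f[3]))
c=np.mean(f,0);a=f[0]+f[1]-f[2]-f[3];yaw=np.degrees(np.arctan2(a[1],a[0]));print(c,yaw)
S=Ro.from_euler('z',yaw,degrees=True).as_matrix()
def loc(u,v,z): return np.round(1e3*(S.T@(wray(d,s,px(u,v),z)-[c[0],c[1],0])),1)
for n,u,v,z in[('screwTL',108,187,.038),('screwTR',511,187,.038),('screwBL',123,465,.038),('screwBR',493,465,.038),('blackTL',148,127,.038),('blackTR',472,127,.038),('blackBL',158,510,.038),('blackBR',458,510,.038),
 ('openTL',178,245,.038),('openTR',445,245,.038),('latch nose',309,443,.04),('ridge',309,465,.048),('latch back',309,507,.045)]: print(n,loc(u,v,z))
gt=np.load('gtool.npy');gt[1]=0
E=np.array(s['ee_rot'])
for n,p in[('liptip top',(52.5,0,12)),('liptipL',(52.5,-20,12)),('liptipR',(52.5,20,12)),('frontL',(30,-28,7)),('frontR',(30,28,7))]:
    q=gt+np.array(p)*1e-3; print(n,np.round(wproj(d,s,E@q+s['tcp_pos'])))
for n,uv,z in[('spool',(200,222),.05),('beaker',(518,147),.05)]: print(n,wray(d,s,uv,z))
E
python3 m.py
```

```text
dx 0.14830535691859625 0.14836127405830854 dy 0.08832922486934094 0.08946902962520446
[0.58986482 0.31953586 0.054     ] 34.756456477872554
screwTL [-50.9 -44.8  38. ]
screwTR [-51.2  44.5  38. ]
screwBL [ 53.  -44.5  38. ]
screwBR [52.7 44.5 38. ]
blackTL [-62.8 -35.7  38. ]
blackTR [-63.1  35.4  38. ]
blackBL [ 63.7 -36.3  38. ]
blackBR [63.5 36.4 38. ]
openTL [-39.2 -29.5  38. ]
openTR [-39.5  30.2  38. ]
latch nose [47.6  0.2 40. ]
ridge [52.3  0.2 48. ]
latch back [62.3  0.2 45. ]
liptip top [[318. 186.]]
liptipL [[276. 186.]]
liptipR [[360. 186.]]
frontL [[259. 235.]]
frontR [[377. 235.]]
spool [0.74373112 0.28281826 0.05      ]
beaker [0.51558274 0.4866641  0.05      ]
```

```bash
cat >> h.py <<'E'
C=np.array([.5899,.3195,0]);YAW=34.76;S=Ro.from_euler('z',YAW,degrees=True).as_matrix()
G=np.array([-.0004,0,.0198])
LT=G+[.0525,0,.0135]
def lipgo(tip_mm,pitch,lt=LT):
    R=frame(YAW,pitch); p=C+S@(np.array(tip_mm)/1e3)-R@lt; go(p,R); return p
def lipnow():
    s=r.sense();E=np.array(s['ee_rot']);t=1e3*(S.T@(E@LT+s['tcp_pos']-C));Rl=S.T@E@np.diag([-1.,1,-1])
    print('t',round(s['time_s'],2),'tip',np.round(t,2),'rv',np.round(Ro.from_matrix(Rl).as_rotvec(),4),'F_scale',np.round(S.T@s['wrist_force'],2),'M',np.round(S.T@s['moment'],2),'w',round(s['gripper_width'],3))
E
python3 -c "
from h import *
lipnow(); print(lipgo([-30,0,80],.3))"
```

```text
t 4.65 tip [ 51.33  -3.5  217.09] rv [0.0008 0.0023 0.0021] F_scale [ 0.77 -0.36 -0.61] M [-0.03 -0.05  0.02] w 0.135
xyz [ 93.3   3.5 123.3] ang [ 0.0011 -0.3023  0.0019]
[0.59805978 0.32516275 0.12720931]
```

Call:
move_arm(
  series=[
    {"grip": 0,"xyz": [20,2,25],"angular": [0,-0.06,0]},
    {"grip": 0,"xyz": [40,3.5,50],"angular": [0,-0.12,0]},
    {"grip": 0,"xyz": [60,3.5,75],"angular": [0,-0.18,0]},
    {"grip": 0,"xyz": [80,3.5,100],"angular": [0,-0.24,0]},
    {"grip": 0,"xyz": [93.3,3.5,123.3],"angular": [0.001,-0.302,0.002]},
    {"grip": 0,"xyz": [93.3,3.5,123.3],"angular": [0.001,-0.302,0.002]},
    {"grip": 0,"xyz": [93.3,3.5,123.3],"angular": [0.001,-0.302,0.002]},
    {"grip": 0,"xyz": [93.3,3.5,123.3],"angular": [0.001,-0.302,0.002]},
    {"grip": 0,"xyz": [93.3,3.5,123.3],"angular": [0.001,-0.302,0.002]},
    {"grip": 0,"xyz": [93.3,3.5,123.3],"angular": [0.001,-0.302,0.002]},
  ],
)

```text
time_s: 5.65
tcp_pos: [0.5994, 0.3273, 0.1281]
ee_rot: [[-0.784, -0.571, 0.244], [-0.545, 0.821, 0.171], [-0.298, 0.001, -0.955]]
wrist_force: [0.3, 0.9, -1.1]
gripper_width: 0.138
gripper_force: 30.0
```

```bash
python3 - <<'E'
from h import *
import pickle
lipnow();lipgo([-30,0,33],.3)
s=r.sense();d=save('wrist','w3.png');pickle.dump((s,d),open('w3.pkl','wb'))
E
```

```text
t 5.65 tip [-27.54   0.96  80.79] rv [ 0.0007 -0.3027  0.0006] F_scale [ 0.72  0.55 -1.05] M [ 0.06  0.74 -0.02] w 0.138
xyz [16.5 -1.  45. ] ang [0.0008 0.0027 0.0005]
```

View pics/w3.png

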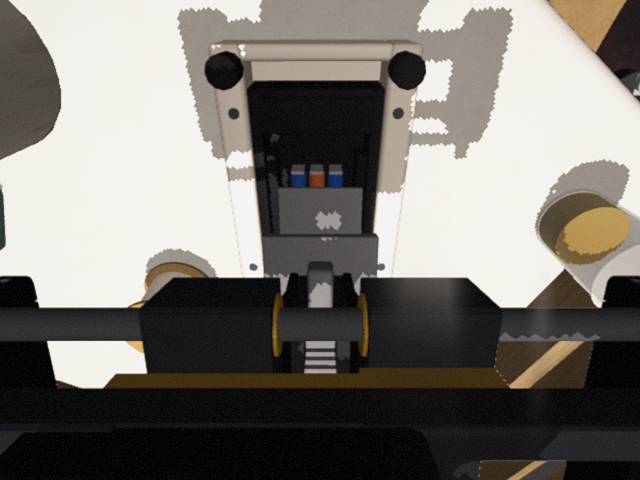

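The wrist view shows the cover centred at column 320 and the scale centre line (feet and screws) at about column 315.5. So the cover needs a shift of about -2.3 mm in tool y.

Call:
move_arm(
  series=[
    {"grip": 0,"xyz": [4,-1,11],"angular": [0,0,0]},
    {"grip": 0,"xyz": [8,-2,22],"angular": [0,0,0]},
    {"grip": 0,"xyz": [10,-2,32],"angular": [0,0,0]},
    {"grip": 0,"xyz": [13,-2,38],"angular": [0,0,0]},
    {"grip": 0,"xyz": [14,-2,40],"angular": [0,0,0]},
    {"grip": 0,"xyz": [14,-2,40],"angular": [0,0,0]},
    {"grip": 0,"xyz": [14,-2,40],"angular": [0,0,0]},
    {"grip": 0,"xyz": [14,-2,40],"angular": [0,0,0]},
  ],
)

```text
time_s: 6.5
tcp_pos: [0.5984, 0.3243, 0.0852]
ee_rot: [[-0.784, -0.571, 0.244], [-0.545, 0.821, 0.17], [-0.297, 0.0, -0.955]]
wrist_force: [-0.5, 0.0, -1.1]
gripper_width: 0.135
gripper_force: 30.0
```

```bash
sed -i 's/^C=.*;YAW=34.76;\(S=.*\)$/YAW=34.76;\1;C=np.array([.5899,.3195,0])+S@[0,-.0013,0]/' h.py; python3 - <<'E'
from h import *
lipnow();lipgo([-30,0,33],.3);print(r.sense()['joint_velocities'])
E
```

```text
t 6.5 tip [-30.11   0.35  37.95] rv [ 0.0005 -0.3015  0.0011] F_scale [-0.43  0.34 -1.08] M [0.05 0.64 0.03] w 0.135
xyz [ 1.3 -0.4  4.8] ang [0.0007 0.0015 0.001 ]
[-0.08052465 -0.09686428  0.0162469  -0.21563484 -0.05893194  0.05793268]
```

Call:
move_arm(
  series=[
    {"grip": 0,"xyz": [1.3,-0.4,2.4],"angular": [0,0,0]},
    {"grip": 0,"xyz": [1.3,-0.4,4.8],"angular": [0,0,0]},
    {"grip": 0,"xyz": [1.3,-0.4,4.8],"angular": [0,0,0]},
    {"grip": 0,"xyz": [1.3,-0.4,4.8],"angular": [0,0,0]},
    {"grip": 0,"xyz": [1.3,-0.4,4.8],"angular": [0,0,0]},
    {"grip": 0,"xyz": [4,-0.4,4.8],"angular": [0,0,0]},
    {"grip": 0,"xyz": [6,-0.4,4.8],"angular": [0,0,0]},
    {"grip": 0,"xyz": [8,-0.4,4.8],"angular": [0,0,0]},
    {"grip": 0,"xyz": [10,-0.4,4.8],"angular": [0,0,0]},
    {"grip": 0,"xyz": [10,-0.4,4.8],"angular": [0,0,0]},
  ],
)

```text
time_s: 7.5
tcp_pos: [0.5913, 0.3187, 0.0768]
ee_rot: [[-0.784, -0.571, 0.242], [-0.545, 0.821, 0.169], [-0.295, 0.0, -0.955]]
wrist_force: [0.3, -0.4, -1.4]
gripper_width: 0.134
gripper_force: 30.0
```

```bash
python3 - <<'E'
from h import *
lipnow();lipgo([-40,0,36.1-6.3],.3)
E
```

```text
t 7.5 tip [-39.2   -0.16  29.65] rv [ 0.0004 -0.2997  0.0009] F_scale [ 0.03 -0.53 -1.39] M [-0.    0.66  0.01] w 0.134
xyz [ 0.7  0.1 -0.4] ang [ 0.0005 -0.0003  0.0008]
```

Call:
move_arm(
  series=[
    {"grip": 0,"xyz": [2,0,0],"angular": [0,0,0]},
    {"grip": 0,"xyz": [4,0,0],"angular": [0,0,0]},
    {"grip": 0,"xyz": [6,0,0],"angular": [0,0,0]},
    {"grip": 0,"xyz": [8,0,0],"angular": [0,0,0]},
    {"grip": 0,"xyz": [9,0,0],"angular": [0,0,0]},
    {"grip": 0,"xyz": [10,0,0],"angular": [0,0,0]},
    {"grip": 0,"xyz": [10,0,0],"angular": [0,0,0]},
  ],
)

```text
time_s: 8.2
tcp_pos: [0.5837, 0.3135, 0.074]
ee_rot: [[-0.784, -0.571, 0.243], [-0.545, 0.821, 0.169], [-0.296, 0.0, -0.955]]
wrist_force: [-0.3, -0.1, -0.5]
gripper_width: 0.138
gripper_force: 30.0
```

```bash
python3 - <<'E'
from h import *
lipnow()
E
```

```text
t 8.2 tip [-48.43  -0.14  26.77] rv [ 0.0004 -0.3001  0.001 ] F_scale [-0.27  0.1  -0.5 ] M [-0.    0.67  0.  ] w 0.138
```

Call:
move_arm(
  series=[
    {"grip": 0,"xyz": [1,0,0],"angular": [0,0,0]},
    {"grip": 0,"xyz": [2,0,0],"angular": [0,0,0]},
    {"grip": 0,"xyz": [3,0,0],"angular": [0,0,0]},
    {"grip": 0,"xyz": [4,0,0],"angular": [0,0,0]},
    {"grip": 0,"xyz": [4,0,0],"angular": [0,0,0]},
  ],
)

```text
time_s: 8.7
tcp_pos: [0.5805, 0.3113, 0.0728]
ee_rot: [[-0.784, -0.571, 0.242], [-0.545, 0.821, 0.169], [-0.295, 0.0, -0.955]]
wrist_force: [-0.6, -0.1, -0.1]
gripper_width: 0.135
gripper_force: 30.0
```

Call:
move_arm(
  series=[
    {"grip": 0,"xyz": [0.5,0,0],"angular": [0,0,0]},
    {"grip": 0,"xyz": [1,0,0],"angular": [0,0,0]},
    {"grip": 0,"xyz": [1,0,0],"angular": [0,0,0]},
  ],
)

```text
time_s: 9.0
tcp_pos: [0.5799, 0.3108, 0.0725]
ee_rot: [[-0.784, -0.571, 0.243], [-0.545, 0.821, 0.169], [-0.296, 0.0, -0.955]]
wrist_force: [-0.4, -0.5, -1.0]
gripper_width: 0.133
gripper_force: 30.0
```

```bash
python3 - <<'E'
from h import *
lipnow()
E
```

```text
t 9.0 tip [-53.13  -0.15  25.32] rv [ 0.0004 -0.3002  0.0009] F_scale [-0.57 -0.18 -1.04] M [-0.06  0.77 -0.05] w 0.133
```

Call:
move_arm(
  series=[
    {"grip": 0,"xyz": [0.5,0,0],"angular": [0,0,0]},
    {"grip": 0,"xyz": [1,0,0],"angular": [0,0,0]},
    {"grip": 0,"xyz": [1,0,0],"angular": [0,0,0]},
  ],
)

```text
time_s: 9.3
tcp_pos: [0.5791, 0.3102, 0.0722]
ee_rot: [[-0.784, -0.571, 0.243], [-0.545, 0.821, 0.169], [-0.296, 0.0, -0.955]]
wrist_force: [-0.7, 0.1, -1.4]
gripper_width: 0.131
gripper_force: 30.0
```

Call:
move_arm(
  series=[
    {"grip": 0,"xyz": [0.3,0,0],"angular": [0,0,0]},
    {"grip": 0,"xyz": [0.6,0,0],"angular": [0,0,0]},
    {"grip": 0,"xyz": [0.6,0,0],"angular": [0,0,0]},
  ],
)

```text
time_s: 9.6
tcp_pos: [0.5786, 0.3099, 0.0721]
ee_rot: [[-0.784, -0.571, 0.243], [-0.545, 0.821, 0.169], [-0.296, 0.0, -0.955]]
wrist_force: [1.0, -1.2, -0.2]
gripper_width: 0.137
gripper_force: 30.0
```

```bash
python3 - <<'E'
from h import *
lipnow()
E
```

```text
t 9.6 tip [-54.64  -0.15  24.84] rv [ 0.0004 -0.3001  0.0009] F_scale [ 0.13 -1.55 -0.17] M [0.   0.74 0.04] w 0.137
```

Call:
move_arm(
  series=[
    {"grip": 0,"xyz": [0.3,0,0],"angular": [0,0,0]},
    {"grip": 0,"xyz": [0.6,0,0],"angular": [0,0,0]},
    {"grip": 0,"xyz": [0.6,0,0],"angular": [0,0,0]},
  ],
)

```text
time_s: 9.9
tcp_pos: [0.5781, 0.3096, 0.0719]
ee_rot: [[-0.784, -0.571, 0.243], [-0.545, 0.821, 0.169], [-0.296, 0.0, -0.955]]
wrist_force: [0.7, 0.0, -0.6]
gripper_width: 0.136
gripper_force: 30.0
```

Call:
move_arm(
  series=[
    {"grip": 0,"xyz": [0.3,0,0],"angular": [0,0,0]},
    {"grip": 0,"xyz": [0.6,0,0],"angular": [0,0,0]},
    {"grip": 0,"xyz": [0.6,0,0],"angular": [0,0,0]},
  ],
)

```text
time_s: 10.2
tcp_pos: [0.5777, 0.3093, 0.0717]
ee_rot: [[-0.784, -0.571, 0.243], [-0.545, 0.821, 0.169], [-0.296, 0.0, -0.955]]
wrist_force: [0.3, 0.5, -0.9]
gripper_width: 0.132
gripper_force: 30.0
```

```bash
python3 - <<'E'
from h import *
lipnow()
E
```

```text
t 10.2 tip [-55.79  -0.15  24.48] rv [ 0.0004 -0.3001  0.0009] F_scale [ 0.49  0.23 -0.91] M [0.05 0.71 0.04] w 0.132
```

Call:
move_arm(
  series=[
    {"grip": 0,"xyz": [0.3,0,0],"angular": [0,0,0]},
    {"grip": 0,"xyz": [0.6,0,0],"angular": [0,0,0]},
    {"grip": 0,"xyz": [0.6,0,0],"angular": [0,0,0]},
  ],
)

```text
time_s: 10.5
tcp_pos: [0.5772, 0.309, 0.0715]
ee_rot: [[-0.784, -0.571, 0.243], [-0.545, 0.821, 0.169], [-0.296, 0.0, -0.955]]
wrist_force: [0.6, -0.7, -0.7]
gripper_width: 0.13
gripper_force: 30.0
```

```bash
python3 -c "
from h import *
lipnow()"
```

```text
t 10.5 tip [-56.39  -0.14  24.29] rv [ 0.0004 -0.3001  0.001 ] F_scale [ 0.06 -0.89 -0.73] M [ 0.05  0.72 -0.03] w 0.13
```

Call:
move_arm(
  series=[
    {"grip": 0,"xyz": [0.3,0,0],"angular": [0,0,0]},
    {"grip": 0,"xyz": [0.5,0,0],"angular": [0,0,0]},
    {"grip": 0,"xyz": [0.5,0,0],"angular": [0,0,0]},
  ],
)

```text
time_s: 10.8
tcp_pos: [0.5768, 0.3087, 0.0714]
ee_rot: [[-0.784, -0.571, 0.243], [-0.545, 0.821, 0.169], [-0.296, 0.0, -0.955]]
wrist_force: [-0.0, -0.6, -1.1]
gripper_width: 0.133
gripper_force: 30.0
```

```bash
python3 -c "
from h import *
lipnow()"
```

```text
t 10.8 tip [-56.82  -0.14  24.16] rv [ 0.0004 -0.3002  0.001 ] F_scale [-0.36 -0.51 -1.1 ] M [-0.04  0.72  0.  ] w 0.133
```

Call:
move_arm(
  series=[
    {"grip": 0,"xyz": [0.3,0,0],"angular": [0,0,0]},
    {"grip": 0,"xyz": [0.5,0,0],"angular": [0,0,0]},
    {"grip": 0,"xyz": [0.5,0,0],"angular": [0,0,0]},
  ],
)

```text
time_s: 11.1
tcp_pos: [0.5764, 0.3084, 0.0712]
ee_rot: [[-0.784, -0.571, 0.243], [-0.545, 0.821, 0.169], [-0.296, 0.0, -0.955]]
wrist_force: [-0.4, 0.5, -0.4]
gripper_width: 0.135
gripper_force: 30.0
```

```bash
python3 -c "
from h import *
lipnow()"
```

```text
t 11.1 tip [-57.31  -0.15  24.03] rv [ 0.0004 -0.3002  0.001 ] F_scale [-0.01  0.61 -0.38] M [0.02 0.74 0.  ] w 0.135
```

Call:
move_arm(
  series=[
    {"grip": 0,"xyz": [0.3,0,0],"angular": [0,0,0]},
    {"grip": 0,"xyz": [0.5,0,0],"angular": [0,0,0]},
    {"grip": 0,"xyz": [0.5,0,0],"angular": [0,0,0]},
  ],
)

```text
time_s: 11.4
tcp_pos: [0.576, 0.3081, 0.0711]
ee_rot: [[-0.784, -0.571, 0.243], [-0.545, 0.821, 0.169], [-0.296, 0.0, -0.955]]
wrist_force: [-0.7, 0.2, -1.3]
gripper_width: 0.134
gripper_force: 30.0
```

```bash
python3 -c "
from h import *
lipnow()"
```

```text
t 11.4 tip [-57.8   -0.15  23.86] rv [ 0.0004 -0.3002  0.0009] F_scale [-0.47  0.53 -1.26] M [0.   0.68 0.01] w 0.134
```

Call:
move_arm(
  series=[
    {"grip": 0,"xyz": [0.3,0,0],"angular": [0,0,0]},
    {"grip": 0,"xyz": [0.5,0,0],"angular": [0,0,0]},
    {"grip": 0,"xyz": [0.5,0,0],"angular": [0,0,0]},
  ],
)

```text
time_s: 11.7
tcp_pos: [0.5758, 0.308, 0.0711]
ee_rot: [[-0.784, -0.571, 0.243], [-0.545, 0.821, 0.169], [-0.296, 0.0, -0.955]]
wrist_force: [1.0, 0.7, -1.4]
gripper_width: 0.133
gripper_force: 30.0
```

```bash
python3 -c "
from h import *
lipnow()"
```

```text
t 11.7 tip [-58.    -0.12  23.86] rv [ 0.0004 -0.3007  0.0011] F_scale [ 1.21  0.04 -1.43] M [-0.03  0.55  0.02] w 0.133
```

Call:
move_arm(
  series=[
    {"grip": 0,"xyz": [0.3,0,0],"angular": [0,0,0]},
    {"grip": 0,"xyz": [0.5,0,0],"angular": [0,0,0]},
    {"grip": 0,"xyz": [0.5,0,0],"angular": [0,0,0]},
  ],
)

```text
time_s: 12.0
tcp_pos: [0.5757, 0.308, 0.0712]
ee_rot: [[-0.784, -0.571, 0.244], [-0.545, 0.821, 0.17], [-0.297, 0.0, -0.955]]
wrist_force: [1.8, 0.7, -0.2]
gripper_width: 0.135
gripper_force: 30.0
```

```bash
python3 -c "
from h import *
lipnow()"
```

```text
t 12.0 tip [-58.1   -0.08  23.9 ] rv [ 0.0005 -0.3016  0.0012] F_scale [ 1.89 -0.51 -0.21] M [-0.07  0.25 -0.03] w 0.135
```

```bash
python3 -c "
from h import *
lipgo([-58,-.1,27],.2);lipgo([-58,-.1,25.4],.25)"
```

```text
xyz [-4.1 -0.1  2.5] ang [0.0006 0.1016 0.0012]
xyz [-2.2 -0.1  1.3] ang [0.0007 0.0516 0.0012]
```

Call:
move_arm(
  series=[
    {"grip": 0,"xyz": [-1.1,0,0.7],"angular": [0,0.026,0]},
    {"grip": 0,"xyz": [-2.1,0,1.3],"angular": [0,0.052,0]},
    {"grip": 0,"xyz": [-2.1,0,1.3],"angular": [0,0.052,0]},
  ],
)

```text
time_s: 12.3
tcp_pos: [0.5778, 0.3095, 0.0704]
ee_rot: [[-0.796, -0.571, 0.202], [-0.553, 0.821, 0.141], [-0.246, 0.0, -0.969]]
wrist_force: [-0.1, -0.5, -1.4]
gripper_width: 0.135
gripper_force: 30.0
```

```bash
python3 -c "
from h import *
lipnow();lipgo([-58,-.1,27],.2)"
```

```text
t 12.3 tip [-5.793e+01 -2.000e-02  2.526e+01] rv [ 0.0005 -0.2488  0.0008] F_scale [-0.36 -0.32 -1.45] M [0.01 0.58 0.  ] w 0.135
xyz [-1.9 -0.1  0.9] ang [0.0006 0.0488 0.0007]
```

Call:
move_arm(
  series=[
    {"grip": 0,"xyz": [-0.9,0,0.5],"angular": [0,0.025,0]},
    {"grip": 0,"xyz": [-1.3,0,0.9],"angular": [0,0.049,0]},
    {"grip": 0,"xyz": [-1.3,0,0.9],"angular": [0,0.049,0]},
  ],
)

```text
time_s: 12.6
tcp_pos: [0.5792, 0.3105, 0.0699]
ee_rot: [[-0.804, -0.571, 0.164], [-0.559, 0.821, 0.115], [-0.2, 0.0, -0.98]]
wrist_force: [1.8, 1.3, -0.1]
gripper_width: 0.131
gripper_force: 30.0
```

```bash
python3 -c "
from h import *
lipnow();lipgo([-58,-.1,28],.17)"
```

```text
t 12.6 tip [-5.825e+01 -2.000e-02  2.688e+01] rv [ 0.0005 -0.2015  0.001 ] F_scale [ 2.25  0.02 -0.07] M [ 0.06 -0.26 -0.01] w 0.131
xyz [-1.5 -0.1  0.6] ang [0.0006 0.0315 0.001 ]
```

Call:
move_arm(
  series=[
    {"grip": 0,"xyz": [-0.8,0,0.3],"angular": [0,0.016,0]},
    {"grip": 0,"xyz": [-1.5,0,0.6],"angular": [0,0.032,0]},
    {"grip": 0,"xyz": [-1.5,0,0.6],"angular": [0,0.032,0]},
  ],
)

```text
time_s: 12.9
tcp_pos: [0.5804, 0.3112, 0.0696]
ee_rot: [[-0.809, -0.571, 0.137], [-0.563, 0.821, 0.096], [-0.167, 0.0, -0.986]]
wrist_force: [2.6, 3.0, 0.4]
gripper_width: 0.133
gripper_force: 30.0
```

```bash
python3 -c "
from h import *
lipnow();lipgo([-58.2,0,28.5],.14)"
```

```text
t 12.9 tip [-58.35  -0.07  28.07] rv [ 0.0004 -0.1681  0.0011] F_scale [3.82 1.01 0.44] M [ 0.1  -0.65 -0.03] w 0.133
xyz [-1.1  0.   1.1] ang [0.0004 0.0281 0.001 ]
```

Call:
move_arm(
  series=[
    {"grip": 0,"xyz": [-1.2,0,0.5],"angular": [0,0.014,0]},
    {"grip": 0,"xyz": [-2.0,0,1.0],"angular": [0,0.028,0]},
    {"grip": 0,"xyz": [-2.0,0,1.0],"angular": [0,0.028,0]},
  ],
)

```text
time_s: 13.2
tcp_pos: [0.5813, 0.3118, 0.0687]
ee_rot: [[-0.813, -0.571, 0.112], [-0.565, 0.821, 0.078], [-0.137, 0.0, -0.991]]
wrist_force: [-0.6, -0.0, 2.2]
gripper_width: 0.131
gripper_force: 30.0
```

```bash
python3 -c "
from h import *
lipnow();lipgo([-58.2,0,29],.12)"
```

```text
t 13.2 tip [-58.49  -0.16  28.54] rv [ 0.0002 -0.1375  0.0008] F_scale [-0.48  0.33  2.16] M [ 0.24 -0.06  0.03] w 0.131
xyz [-0.9  0.1  0.5] ang [0.0003 0.0175 0.0008]
```

Call:
move_arm(
  series=[
    {"grip": 0.35,"xyz": [0,0,0],"angular": [0,0,0]},
    {"grip": 0.35,"xyz": [0,0,0],"angular": [0,0,0]},
    {"grip": 0.35,"xyz": [0,0,0],"angular": [0,0,0]},
    {"grip": 0.35,"xyz": [0,0,0],"angular": [0,0,0]},
    {"grip": 0.35,"xyz": [0,0,-15],"angular": [0,0,0]},
    {"grip": 0.35,"xyz": [0,0,-40],"angular": [0,0.03,0]},
    {"grip": 0.35,"xyz": [0,0,-80],"angular": [0,0.1,0]},
    {"grip": 0.35,"xyz": [-20,0,-120],"angular": [0,0.137,0]},
    {"grip": 0.35,"xyz": [-40,0,-120],"angular": [0,0.137,0]},
    {"grip": 0.35,"xyz": [-40,0,-120],"angular": [0,0.137,0]},
  ],
)

```text
time_s: 14.2
tcp_pos: [0.6023, 0.3265, 0.1961]
ee_rot: [[-0.821, -0.571, 0.006], [-0.571, 0.821, 0.005], [-0.008, 0.001, -1.0]]
wrist_force: [-0.3, -0.4, 0.1]
gripper_width: 0.353
gripper_force: 0.0
```

```bash
python3 - <<'E'
from h import *
import pickle
lipnow();print(r.sense()['tcp_pos'])
s=r.sense();d=save('wrist','w4.png');pickle.dump((s,d),open('w4.pkl','wb'))
im=cv2.imread('pics/w4.png');cv2.imwrite('pics/w4c.png',cv2.resize(im[0:300,120:520],(800,600)))
E
```

```text
t 14.2 tip [-3.7610e+01 -6.0000e-02  1.6241e+02] rv [ 0.0006 -0.0083  0.0011] F_scale [-0.48 -0.19  0.09] M [-0.    0.1   0.03] w 0.353
[0.60233244 0.32650816 0.19614373]
```

View pics/w4c.png

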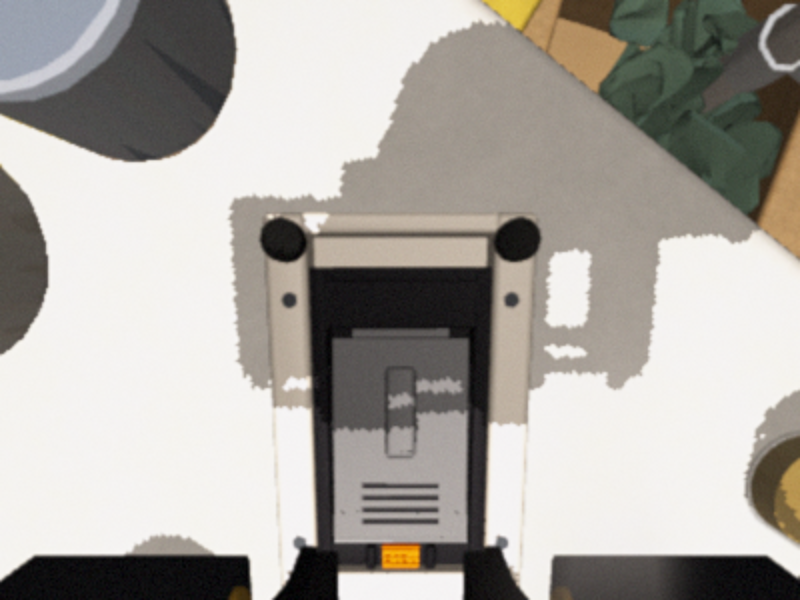

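The crop shows the cover centred in the bay with its lip under the slot edge. The tail is at crop row 543, against the orange latch, and the press grooves are at rows 485–522. Next I close the fingers and press on the grooves.

```bash
cat >> h.py <<'E'
def tcpgo(x,y,z): go(C+S@(np.array([x,y,z])/1e3),frame(YAW,0))
def tcpnow():
    s=r.sense();print('t',round(s['time_s'],2),'tcp',np.round(1e3*(S.T@(s['tcp_pos']-C)),1),'F',np.round(S.T@s['wrist_force'],1),'w',round(s['gripper_width'],3))
E
python3 -c "
from h import *
tcpnow();tcpgo(31,0,90)"
```

```text
t 14.25 tcp [ 12.1  -0.  194.1] F [ 0.  -0.4 -0.8] w 0.346
xyz [-1.860e+01 -1.000e-01  1.041e+02] ang [0.0009 0.0034 0.0006]
```

Call:
move_arm(
  series=[
    {"grip": 0,"xyz": [-18.6,0,20],"angular": [0,0,0]},
    {"grip": 0,"xyz": [-18.6,0,40],"angular": [0,0,0]},
    {"grip": 0,"xyz": [-18.6,0,60],"angular": [0,0,0]},
    {"grip": 0,"xyz": [-18.6,0,80],"angular": [0,0,0]},
    {"grip": 0,"xyz": [-18.6,0,95],"angular": [0,0,0]},
    {"grip": 0,"xyz": [-18.6,0,103],"angular": [0,0,0]},
    {"grip": 0,"xyz": [-18.6,0,103],"angular": [0,0,0]},
    {"grip": 0,"xyz": [-18.6,0,103],"angular": [0,0,0]},
  ],
)

```text
time_s: 15.05
tcp_pos: [0.6161, 0.336, 0.0909]
ee_rot: [[-0.821, -0.571, 0.003], [-0.571, 0.821, 0.002], [-0.003, -0.0, -1.0]]
wrist_force: [0.8, -1.0, 0.2]
gripper_width: 0.005
gripper_force: 0.0
```

```bash
python3 -c "
from h import *
tcpnow();tcpgo(31,0,73)"
```

```text
t 15.05 tcp [30.9 -0.1 90.9] F [ 0.1 -1.3  0.2] w 0.005
xyz [-0.   0.1 17.9] ang [-0.      0.0032  0.0013]
```

Call:
move_arm(
  series=[
    {"grip": 0,"xyz": [0,0,4],"angular": [0,0,0]},
    {"grip": 0,"xyz": [0,0,8],"angular": [0,0,0]},
    {"grip": 0,"xyz": [0,0,12],"angular": [0,0,0]},
    {"grip": 0,"xyz": [0,0,15],"angular": [0,0,0]},
    {"grip": 0,"xyz": [0,0,17],"angular": [0,0,0]},
    {"grip": 0,"xyz": [0,0,18],"angular": [0,0,0]},
    {"grip": 0,"xyz": [0,0,18],"angular": [0,0,0]},
  ],
)

```text
time_s: 15.75
tcp_pos: [0.6161, 0.336, 0.0727]
ee_rot: [[-0.821, -0.571, 0.002], [-0.571, 0.821, 0.002], [-0.003, 0.0, -1.0]]
wrist_force: [-0.7, -0.8, 2.7]
gripper_width: 0.002
gripper_force: 1.6
```

Call:
move_arm(
  series=[
    {"grip": 0,"xyz": [0,0,0.5],"angular": [0,0,0]},
    {"grip": 0,"xyz": [0,0,1],"angular": [0,0,0]},
    {"grip": 0,"xyz": [0,0,1],"angular": [0,0,0]},
  ],
)

```text
time_s: 16.05
tcp_pos: [0.6158, 0.3359, 0.0708]
ee_rot: [[-0.821, -0.571, 0.002], [-0.571, 0.821, 0.002], [-0.002, 0.001, -1.0]]
wrist_force: [0.8, -0.3, -0.2]
gripper_width: 0.008
gripper_force: 0.0
```

Call:
move_arm(
  series=[
    {"grip": 0,"xyz": [0,0,0.7],"angular": [0,0,0]},
    {"grip": 0,"xyz": [0,0,1.5],"angular": [0,0,0]},
    {"grip": 0,"xyz": [0,0,1.5],"angular": [0,0,0]},
  ],
)

```text
time_s: 16.35
tcp_pos: [0.6158, 0.3359, 0.0693]
ee_rot: [[-0.821, -0.571, 0.001], [-0.571, 0.821, 0.001], [-0.002, 0.0, -1.0]]
wrist_force: [0.2, -0.7, 1.5]
gripper_width: 0.005
gripper_force: 0.6
```

Call:
move_arm(
  series=[
    {"grip": 0,"xyz": [0,0,0.7],"angular": [0,0,0]},
    {"grip": 0,"xyz": [0,0,1.5],"angular": [0,0,0]},
    {"grip": 0,"xyz": [0,0,1.5],"angular": [0,0,0]},
  ],
)

```text
time_s: 16.65
tcp_pos: [0.616, 0.336, 0.0683]
ee_rot: [[-0.821, -0.571, 0.002], [-0.571, 0.821, 0.002], [-0.003, 0.0, -1.0]]
wrist_force: [0.1, 1.0, 3.1]
gripper_width: 0.004
gripper_force: 1.3
```

Call:
move_arm(
  series=[
    {"grip": 0,"xyz": [0,0,0.7],"angular": [0,0,0]},
    {"grip": 0,"xyz": [0,0,1.5],"angular": [0,0,0]},
    {"grip": 0,"xyz": [0,0,1.5],"angular": [0,0,0]},
  ],
)

```text
time_s: 16.95
tcp_pos: [0.6162, 0.3361, 0.0668]
ee_rot: [[-0.821, -0.571, 0.003], [-0.571, 0.821, 0.002], [-0.003, 0.0, -1.0]]
wrist_force: [0.4, 0.8, 3.7]
gripper_width: 0.004
gripper_force: 1.5
```

Call:
move_arm(
  series=[
    {"grip": 0,"xyz": [0,0,0.7],"angular": [0,0,0]},
    {"grip": 0,"xyz": [0,0,1.5],"angular": [0,0,0]},
    {"grip": 0,"xyz": [0,0,1.5],"angular": [0,0,0]},
  ],
)

```text
time_s: 17.25
tcp_pos: [0.6164, 0.3362, 0.0653]
ee_rot: [[-0.821, -0.571, 0.003], [-0.571, 0.821, 0.002], [-0.004, 0.0, -1.0]]
wrist_force: [0.9, 1.9, 3.2]
gripper_width: 0.005
gripper_force: 1.7
```

Call:
move_arm(
  series=[
    {"grip": 0,"xyz": [0,0,0.7],"angular": [0,0,0]},
    {"grip": 0,"xyz": [0,0,1.5],"angular": [0,0,0]},
    {"grip": 0,"xyz": [0,0,1.5],"angular": [0,0,0]},
  ],
)

```text
time_s: 17.55
tcp_pos: [0.6158, 0.3359, 0.0635]
ee_rot: [[-0.821, -0.571, 0.002], [-0.571, 0.821, 0.001], [-0.002, 0.0, -1.0]]
wrist_force: [0.6, 1.8, 3.2]
gripper_width: 0.005
gripper_force: 1.8
```

Call:
move_arm(
  series=[
    {"grip": 0,"xyz": [0,0,0.7],"angular": [0,0,0]},
    {"grip": 0,"xyz": [0,0,1.5],"angular": [0,0,0]},
    {"grip": 0,"xyz": [0,0,1.5],"angular": [0,0,0]},
  ],
)

```text
time_s: 17.85
tcp_pos: [0.6159, 0.3359, 0.0634]
ee_rot: [[-0.821, -0.571, 0.002], [-0.571, 0.821, 0.001], [-0.002, -0.0, -1.0]]
wrist_force: [-1.1, 0.1, 9.6]
gripper_width: 0.006
gripper_force: 4.3
```

Call:
move_arm(
  series=[
    {"grip": 0,"xyz": [0,0,1],"angular": [0,0,0]},
    {"grip": 0,"xyz": [0,0,1.7],"angular": [0,0,0]},
    {"grip": 0,"xyz": [0,0,1.7],"angular": [0,0,0]},
    {"grip": 0,"xyz": [0,0,1.7],"angular": [0,0,0]},
  ],
)

```text
time_s: 18.25
tcp_pos: [0.6159, 0.3359, 0.0634]
ee_rot: [[-0.82, -0.572, 0.003], [-0.572, 0.82, 0.001], [-0.003, -0.0, -1.0]]
wrist_force: [-2.8, -0.7, 14.3]
gripper_width: 0.003
gripper_force: 7.2
```

```bash
python3 -c "
from h import *
tcpnow()"
```

```text
t 18.25 tcp [30.7 -0.  63.4] F [-2.7  1.  14.3] w 0.003
```

Call:
move_arm(
  series=[
    {"grip": 0,"xyz": [0,0,-5],"angular": [0,0,0]},
    {"grip": 0,"xyz": [0,0,-20],"angular": [0,0,0]},
    {"grip": 0,"xyz": [0,0,-50],"angular": [0,0,0]},
    {"grip": 0,"xyz": [-10,0,-90],"angular": [0,0,0]},
    {"grip": 0,"xyz": [-20,0,-130],"angular": [0,0,0]},
    {"grip": 0,"xyz": [-40,0,-150],"angular": [0,0,0]},
    {"grip": 0,"xyz": [-60,0,-160],"angular": [0,0,0]},
    {"grip": 0,"xyz": [-60,0,-160],"angular": [0,0,0]},
    {"grip": 0,"xyz": [-60,0,-160],"angular": [0,0,0]},
  ],
)

```text
time_s: 19.15
tcp_pos: [0.664, 0.3693, 0.219]
ee_rot: [[-0.821, -0.57, -0.002], [-0.57, 0.821, -0.0], [0.001, 0.001, -1.0]]
wrist_force: [-0.4, 0.2, 0.4]
gripper_width: 0.007
gripper_force: 0.0
```

```bash
python3 - <<'E'
from h import *
tcpnow();s=r.sense();d=save('wrist','w5.png')
im=cv2.imread('pics/w5.png')
# expected pixels of seated cover: tail corners/front edge/rib top
P=lambda x,y,z:C+S@(np.array([x,y,z])/1e3)
pts=[(-35.7,-28,38),(-35.7,28,38),(49.3,-28,38),(49.3,28,38),(-23.7,0,52),(12.3,0,52),(46.8,0,40)]
q=wproj(d,s,[P(*p) for p in pts]);print(np.round(q,1))
u0=int(q[:,0].mean())-100;v0=max(0,int(q[:,1].mean())-75);print(u0,v0)
cv2.imwrite('pics/w5c.png',cv2.resize(im[v0:v0+150,u0:u0+200],(800,600),interpolation=cv2.INTER_CUBIC))
E
```

```text
t 19.15 tcp [ 8.93e+01 -1.00e-01  2.19e+02] F [-0.2  0.4  0.4] w 0.007
[[284.9  76.3]
 [352.8  76.4]
 [287.2 180.2]
 [350.3 180.3]
 [318.8  89.5]
 [318.8 136.6]
 [318.8 177.6]]
218 55
```

View pics/w5c.png

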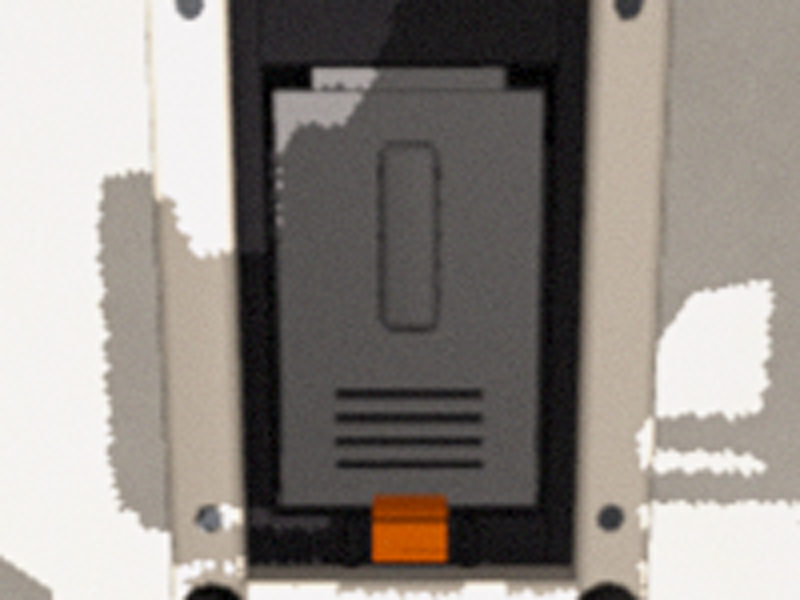

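The last crop shows the cover flat in the bay. The latch nose (crop row 495) overlaps the tail edge (row 505), so it has snapped in. The pressed height of 38.4 mm is flush with the 38 mm top.

```bash
python3 -c "
from station import r
print(r.finish_job())"
```

```text
the job is handed in; nothing more can be done
None
```

The battery cover is refitted and the job is handed in: the lip is in the slot, the tail is snapped flat under the orange latch, and the gripper is clear. The highest force readings were about 4 N on the lip and 14 N on the press. I kept the arm clear of the beaker, spool and candle, and the clock read about 19 s at hand-in.

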